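Catch the falling wax pot lid and lower it shut

ROBOT

A 6-joint arm with a two-finger parallel gripper is mounted at the origin on the work surface. World frame = base frame: x ahead of the robot, y to its left, z up, the work surface at z = 0. Lengths are in mm, angles in rad, forces in N, time in s.
With the tool pointing down it reaches from about 275 to 750 mm from the base axis. Payload 10.2 kg.
Tool frame: the origin (TCP) lies midway between the tips of the shut fingers; the grasp point (between the pads) lies 19 mm behind it; z points along the fingers, y is the line along which they close (so a half turn about z gives the same grasp; the last joint's range is limited). The gripper opens to 88 mm and grips with 3 to 60 N. Pads are 18 mm wide; open, the fingers measure 123 mm over their backs; the gripper's body (75 mm by 187 mm) begins 45 mm behind the grasp point.
Start: joints at [0.922, 0.313, 1.498, -0, 1.331, -0.223], TCP at [216.864, 478.123, 238.72] pointing down, gripper open.
Joint ranges: [-2.94, 2.94], [-0.97, 2.17], [0.19, 2.56], [-1.23, 4.37], [0.02, 3.11], [-2.88, 2.88]. Speed limits (rad/s): [2.39, 2.39, 3.01, 3.14, 3.14, 3.14].

INTERFACE

Orientations are given as [roll, pitch, yaw] about the fixed x, y, z axes, in that order (R = Rz(yaw) Ry(pitch) Rx(roll)).
In Python, from cell import robot gives the robot as it stands.
- The arm moves only by the tool servo_tool, never from a script. Its arguments are lists of equal length, an entry for each row: "dp": the shift along the world's x, y, z in mm, a list of three; "delta_rot": the turn, a rotation vector about the world's x, y, z in rad, a list of three. In form: {"dp": [[dx, dy, dz], ...], "delta_rot": [[wx, wy, wz], ...]}. A call has 1 to 12 rows; each row shifts and turns the commanded pose from where the row before left it; what a row does not reach is not made up. A row lasts 1/10 s, in which the tool goes at most 50 mm and 8.59 degrees, less where a joint would pass 70% of its speed; a pose out of reach is approached as far as the arm can. A call is refused whole if a number of a shift passes 50 or a number of a turn 0.15, either way. A call with a gripper value outside its range is refused whole. "gripper" is the gripper command: -1 is shut, 1 is fully open, values between are in proportion, set as the call begins (left out, the last holds). The fingers move at their own pace and stop on an object; "force" is the grip in N (left out, the last holds). Time passes only in rows, so rows that do not move let the fingers close. It gives the time, the measured TCP pose, the force, the opening and the grip force at its end, in the units of the state.
- robot.get_state(): the state, without advancing time (a new reading comes with each control period).
- robot.camera(name): name is "scene" or "top"; returns the picture (384x512x3 uint8, blue, green, red); there is no depth.
- robot.camera_params(name): a dict with "fx", "fy", "cx", "cy" (pixels), "view" (4x4, takes a point from world to camera coordinates). Camera axes: x right, y up, looking along -z (the intrinsics and any distortion apply to the point x, -y, -z); pixel columns grow to the right and rows downward; lengths in mm; the calibration is good to about 2 mm. A picture is of the moment at which its call begins. camera_params takes no time and is no camera call.
- robot.sign_off(): hands the job in; it is judged then, once.
The state is a dict: "clock": time; "joints": joint angles; "qvel": joint speeds; "joint_efforts": joint torques, N m; "ee_pos": TCP position; "ee_rot": TCP orientation; "force": force on the tool from outside, world axes, zero at the start; "torque": the same for the moment, N m; "gripper_width": opening from 0.0 (shut) to 1.0 (fully open); "grip_force": force on a finger pad.
Only numpy, scipy, OpenCV 4.12 (cv2) and the standard library are available. Lean on these libraries where they do the work, as an engineer would, in place of code of your own. Each camera call takes 0.05 s, during which the arm holds its last target. There are 200 camera calls.

TASK

Close the wax pot for the night without a bang: touching the lid from behind, tip it forward past its balance so that it begins to fall, catch it from below on the outside of a finger while it is still well open, and lower it gently on the finger until it is fully shut, never letting it drop. Do not pinch the lid or force it, do not shift or lift the pot, leave everything else on the bench where it is, and finish with the hand clear.

Things in the scene. Friction and masses are not known exactly. Their poses are not given: they have to be found in the camera images.
- pot: the wax pot: a loose grey metal box of 1.8 kg on the bench, 120 mm deep (its x), 150 mm wide (its y), 75 mm tall, with three wells of hard wax. Origin at the centre of its underside; its x axis points from the front (robot side) to the hinge side, z up. Turned up to 0.3 rad either way from facing the robot
- hinge (a point): the middle of the lid's hinge axis, at the pot's rear top edge: 62 mm behind the pot's origin (pot +x) and 77 mm above the bench; the hinge axis runs along the pot's y. Does not move with the lid; its axes are the pot's
- lid (a joint): opening angle of the lid, rad: 0 shut (level), 1.57 upright, stop at 1.92 (leaning back). Starts between 1.47 and 1.75. A stiff hinge holds it where it is put above about 1.4; tipped below about 1.3 it sinks by itself, slowly at first (about 0.15 rad/s at 1.1 rad), then at up to 0.45 to 0.8 rad/s: 2 to 5 s from 1.1 rad to shut. It weighs 0.25 to 0.36 kg: 1.5 N carries its free edge
- lid_edge (a point): middle of the lid's free edge, at its inner (lower when shut) corner; moves with the lid, 152 mm from the hinge axis: at lid angle a it lies 152*cos(a) mm in front of the hinge (pot -x) and 152*sin(a) mm above it. Shut, it is 77 mm above the bench and overhangs the pot's front by 30 mm, free underneath: a finger sloping down towards the pot can carry it until shut
- lid_liner: the inner half of the lid (underside when shut; the face turned to the robot when open): flat bare aluminium plate 146 x 156 x 5 mm, moves with the lid; its origin is on the hinge axis. A finger carries the lid on this half
- lid_skin: the outer half of the lid (top when shut; the rear face when open): flat blue painted plate 146 x 156 x 5 mm glued flush on the inner half, 5 to 10 mm from the lid's inner face, moves with the lid; its origin is on the hinge axis
- tin: small open brass tin, 52 mm wide at the rim and 35 mm tall, just left of the wax pot; leave it alone; origin at the centre of its underside
- model: plaster dental model, a 55 x 60 x 20 mm block with an arch of teeth on it (29 mm tall in all), just right of the wax pot; leave it alone; origin at the centre of its underside
- knife: wax spatula with a wooden handle, about 170 mm long, less than 30 mm high, lying on the bench just behind the wax pot (120 mm behind its origin), along the pot's y; leave it alone; origin under its middle
- flask: black drinking flask with steel cap, 74 mm across, 200 mm tall, standing at one side of the bench; leave it alone; origin at the centre of its underside
- papercup: paper cup, 72 mm across, 85 mm tall, standing at one side of the bench; leave it alone; origin at the centre of its underside
- jar: amber glass jar with white cap, 60 mm across, 70 mm tall, at one side of the bench; leave it alone; origin at the centre of its underside
- waxblock: red block of modelling wax, 70 x 40 x 18 mm, at one side of the bench; leave it alone; origin at the centre of its underside
Things that resemble listed ones, but are neither listed nor needed, are in the scene too. What is shaped like the pot but pink or red is not meant.

How it is judged:
By the outcome, as a careful person would: the job done as asked, in the order asked, and still so for the second after the job is handed in, with the robot touching nothing.
It also fails if it takes over 48 s, if anything falls off the work surface, if the arm or the gripper's body presses on something with over 40 N, if the wrist force passes 120 N, or if a joint passes its speed limit or range.

## Working session

There is one attempt and no reset: what is moved stays moved. The work goes in short steps, Python scripts to look and compute and a tool call to move; the robot and the scene stay as the last step left them, time stands still between calls to the robot, and variables do not carry over. Pictures are saved under pics/ and viewed, at most 10 in all, crops included, and the job is handed in when it is done.

Besides the shell and the picture viewer there is one more tool, called by a JSON object that holds its "op" and its "data", one argument or row to a line. servo_tool: Moves the arm, as the interface text tells. Its arguments: {"type":"object","properties":{"dp":{"type":"array"},"delta_rot":{"type":"array"},"gripper":{"type":"number"},"force":{"type":"number"}},"required":["dp","delta_rot"]}

```bash
mkdir -p pics; ls; python3 - <<'E'
from cell import robot
import cv2,numpy as np
for n in ["scene","top"]:
    im=robot.camera(n); cv2.imwrite(f"pics/{n}0.png",im)
    p=robot.camera_params(n); print(n,{k:(np.round(v,3).tolist()) for k,v in p.items()})
s=robot.get_state();print(s)
a=cv2.imread("pics/scene0.png");b=cv2.imread("pics/top0.png")
E
```

```text
pics
scene {'fx': 423.419, 'fy': 423.419, 'cx': 257.954, 'cy': 192.12, 'view': [[-0.9, 0.436, 0.019, 495.725], [-0.248, -0.546, 0.8, 72.616], [0.359, 0.716, 0.599, -1580.602], [0.0, 0.0, 0.0, 1.0]]}
top {'fx': 455.245, 'fy': 455.245, 'cx': 258.312, 'cy': 200.086, 'view': [[0.025, -1.0, 0.008, -35.05], [0.997, 0.025, 0.075, -568.561], [-0.076, 0.006, 0.997, -1294.384], [0.0, 0.0, 0.0, 1.0]]}
{'clock': 0.1, 'joints': array([ 9.21600768e-01,  3.13373786e-01,  1.49837528e+00, -2.77224258e-05,
        1.33102167e+00, -2.23400191e-01]), 'qvel': array([-0.00032537, -0.0007535 , -0.00269947, -0.00182822, -0.00015283,
        0.0012301 ]), 'joint_efforts': array([ 2.33012084e-03, -4.02811718e+01, -2.52645206e+01,  6.95180940e-02,
        3.43104999e-02, -9.39954452e-05]), 'ee_pos': array([216.72102539, 477.92387357, 238.22334101]), 'ee_rot': array([-3.14043789e+00, -2.34746131e-04,  2.71580375e+00]), 'force': array([ 0.23256484,  0.19357248, -0.87815994]), 'torque': array([-0.0422537 , -0.00518567,  0.02823575]), 'grip_force': 0.0, 'gripper_width': 0.9999191683739802}
```

View pics/scene0.png

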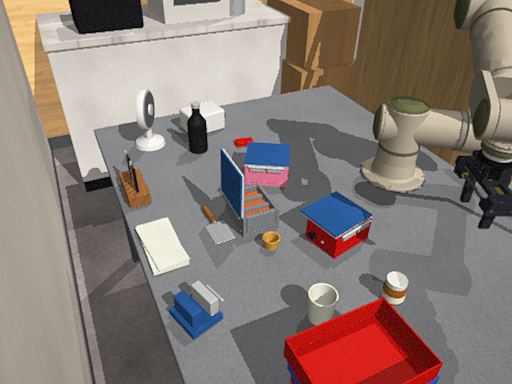

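View pics/top0.png

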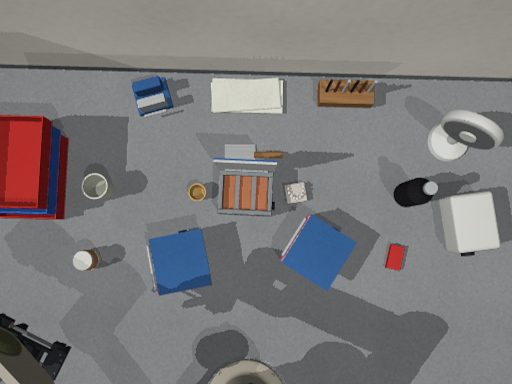

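Top view: the grey pot with orange wells is at about (246,192), with its lid upright at (246,160). Scene view: the pot is at (255,208) and its lid at (232,183). 

Candidates in the top view:
- Red-bodied pot at (180,262): not meant.
- Pink-bodied pot at (318,250): not meant.
- Blue gadget at (152,92): not a pot.
- Grey pot at (246,192): fits the description, so I choose it.

I'll check it in one close crop.

```bash
cat > h.py <<'E'
import numpy as np,cv2
from cell import robot
def ray(n,u,v):
    p=robot.camera_params(n);V=np.array(p["view"]);R=V[:3,:3];t=V[:3,3]
    d=R.T@np.array([(u-p["cx"])/p["fx"],-(v-p["cy"])/p["fy"],-1.]);return -R.T@t,d
def onz(n,u,v,z):
    o,d=ray(n,u,v);return o+d*(z-o[2])/d[2]
def proj(n,P):
    p=robot.camera_params(n);V=np.array(p["view"]);c=V[:3,:3]@np.asarray(P,float)+V[:3,3]
    return np.array([p["cx"]+p["fx"]*c[0]/-c[2],p["cy"]-p["fy"]*c[1]/-c[2]])
E
python3 - <<'E'
import cv2,numpy as np
a=cv2.imread("pics/top0.png")[135:225,180:315];b=cv2.imread("pics/scene0.png")[140:250,195:295]
a=cv2.resize(a,None,fx=3.2,fy=3.2,interpolation=cv2.INTER_CUBIC);b=cv2.resize(b,None,fx=3.6,fy=3.6,interpolation=cv2.INTER_CUBIC)
c=np.zeros((max(a.shape[0],b.shape[0]),a.shape[1]+b.shape[1],3),np.uint8);c[:a.shape[0],:a.shape[1]]=a;c[:b.shape[0],a.shape[1]:]=b
cv2.imwrite("pics/crop0.png",c);print(c.shape,a.shape)
E
```

```text
(396, 792, 3) (288, 432, 3)
```

View pics/crop0.png

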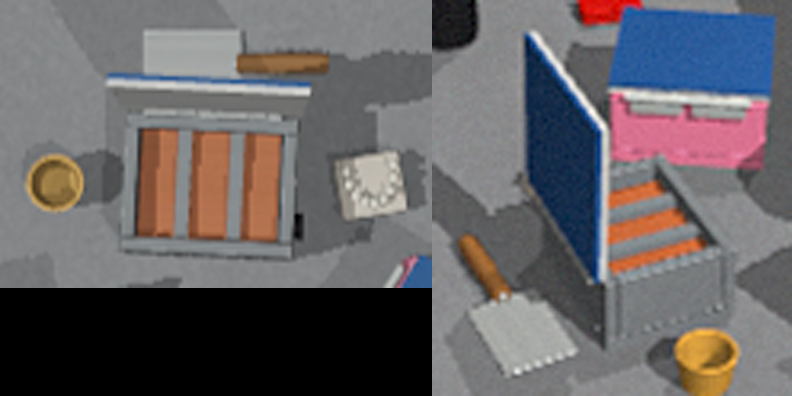

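The crop confirms the grey pot: orange wells, blue skin to the rear, liner facing the robot. In the crop its rim corners are about (126,116), (298,121), (293,248) and (121,240), and the lid edge runs from (107,86) to (310,95).

```bash
python3 - <<'E'
from h import *
f=lambda u,v:(u/3.2+180,v/3.2+135)
g=lambda u,v:((u-432)/3.6+195,v/3.6+140)
C=[onz("top",*f(*c),75) for c in [(126,116),(298,121),(293,248),(121,240)]]
for c in C: print(c.round(1))
C=np.array(C);ctr=C.mean(0)
print("sizes",[np.linalg.norm(C[i]-C[(i+1)%4]).round(1) for i in range(4)])
w=(C[0]-C[1])+(C[3]-C[2]);yaw=np.arctan2(-w[0],w[1]);print("ctr",ctr,"yaw",yaw)
d=(C[0]-C[3])+(C[1]-C[2]);print("yaw2",np.arctan2(d[1],d[0]))
# lid edge: intersect free-edge top rays w/ z
o=C.mean(0)
ex=np.array([np.cos(yaw),np.sin(yaw),0]);H=np.array([ctr[0],ctr[1],0])+62*ex+[0,0,77]
for s,(u,v) in [("L",(107,86)),("R",(310,95))]:
  for z in (226,229): print(s,z,onz("top",*f(u,v),z).round(1))
for s,p in [("edgeNear skin",(602,130)),("edgeFar skin",(527,33)),("hinge near",(600,280))]:
  print(s,np.round(g(*p),1))
ey=np.array([-ex[1],ex[0],0])
for a in (1.47,1.55,1.6,1.65,1.7,1.75):
  n=np.array([0,0,1.])*np.cos(a)+ex*np.sin(a)
  E=H-152*np.cos(a)*ex+152*np.sin(a)*np.array([0,0,1])
  print(a,"topL",((proj("top",E+78*ey)-[180,135])*3.2).round(),"R",((proj("top",E-78*ey)-[180,135])*3.2).round(),
   "sc near skin",((proj("scene",E+10*n+78*ey)-[195,140])*3.6+[432,0]).round(),"far",((proj("scene",E+10*n-78*ey)-[195,140])*3.6+[432,0]).round())
print("H",H)
print("tin",onz("top",*f(54,183),35),"model",onz("top",*f(370,185),25),"knife",[onz("top",*f(*q),10).round() for q in[(145,50),(328,63)]])
print("flask cap",onz("top",431,187,200),"cup",onz("top",95,186,85),"pink lid",[onz("top",*q,90).round() for q in[(310,215),(355,240),(328,288),(282,255)]],"redlid",[onz("top",*q,90).round() for q in[(150,238),(203,229),(211,285),(160,294)]])
E
```

```text
[643.   89.9  75. ]
[642.4 -59.9  75. ]
[531.7 -58.   75. ]
[534.9  90.9  75. ]
sizes [np.float64(149.8), np.float64(110.8), np.float64(148.9), np.float64(108.1)]
ctr [587.9935852   15.72537897  75.        ] yaw -0.012401875196216912
yaw2 -0.012877379705360563
L 226 [645.   92.9 226. ]
L 229 [644.5  92.6 229. ]
R 226 [642.1 -62.9 226. ]
R 229 [641.6 -62.8 229. ]
edgeNear skin [242.2 176.1]
edgeFar skin [221.4 149.2]
hinge near [241.7 217.8]
1.47 topL [106.  98.] R [310. 105.] sc near skin [605. 127.] far [529.  29.]
1.55 topL [107.  82.] R [310.  89.] sc near skin [590. 131.] far [515.  32.]
1.6 topL [107.  72.] R [311.  80.] sc near skin [581. 134.] far [507.  34.]
1.65 topL [108.  62.] R [311.  70.] sc near skin [571. 137.] far [498.  37.]
1.7 topL [108.  53.] R [311.  60.] sc near skin [562. 141.] far [490.  41.]
1.75 topL [109.  43.] R [312.  51.] sc near skin [553. 145.] far [481.  44.]
H [649.98881726  14.95648242  77.        ]
tin [586.45474573 155.60006022  35.        ] model [ 592.79863794 -128.04044711   25.        ] knife [array([713.,  80.,  10.]), array([706., -89.,  10.])]
flask cap [ 599.65082486 -452.40073198  200.        ] cup [591.90770733 429.43033642  85.        ] pink lid [array([ 527., -163.,   90.]), array([ 462., -287.,   90.]), array([ 331., -215.,   90.]), array([416., -88.,  90.])] redlid [array([453., 271.,  90.]), array([481., 128.,  90.]), array([331., 102.,  90.]), array([304., 238.,  90.])]
```

Pot yaw is about -0.01, the hinge is at about (650, 15, 77), and the lid angle is about 1.5. Sizes agree with the description. Next I shut the fingers and go high towards a point behind the lid.

{"op": "servo_tool", "data": {
  "dp": [
    [0, 0, 40],
    [30, -30, 30],
    [38, -38, 10],
    [38, -38, 0],
    [38, -38, 0],
    [38, -38, 0],
    [38, -38, 0],
    [38, -38, 0],
    [38, -38, 0],
    [38, -38, 0],
    [38, -38, 0],
    [38, -38, 0]
  ],
  "delta_rot": [
    [0, 0, -0.09],
    [0, 0, -0.1],
    [0, 0, -0.1],
    [0, 0, -0.1],
    [0, 0, -0.1],
    [0, 0, -0.1],
    [0, 0, -0.1],
    [0, 0, -0.1],
    [0, 0, -0.1],
    [0, 0, -0.1],
    [0, 0, -0.1],
    [0, 0, -0.06]
  ],
  "gripper": -1
}}

```text
clock: 1.3
ee_pos: [599.7, 94.5, 316.4]
ee_rot: [-3.141, -0.0, 1.562]
force: [0.8, 0.3, 1.3]
gripper_width: 0.006
grip_force: 0.0
```

{"op": "servo_tool", "data": {
  "dp": [
    [25, -20, 0],
    [25, -20, 0],
    [25, -20, 0],
    [15, -20, 0],
    [0, 0, 0],
    [0, 0, -20],
    [0, 0, -30],
    [0, 0, -30],
    [0, 0, -20],
    [0, 0, 0],
    [0, 0, 0]
  ],
  "delta_rot": [
    [0, 0, 0],
    [0, 0, 0],
    [0, 0, 0],
    [0, 0, 0],
    [0, 0, 0],
    [0, 0, 0],
    [0, 0, 0],
    [0, 0, 0],
    [0, 0, 0],
    [0, 0, 0],
    [0, 0, 0]
  ]
}}

```text
clock: 2.4
ee_pos: [688.6, 16.9, 217.8]
ee_rot: [3.141, 0.0, 1.566]
force: [0.5, -0.2, 0.1]
gripper_width: 0.001
grip_force: 0.0
```

```bash
python3 - <<'E'
from h import *
im=robot.camera("scene");cv2.imwrite("pics/s1.png",cv2.resize(im[90:260,170:330],None,fx=3.5,fy=3.5,interpolation=cv2.INTER_CUBIC))
s=robot.get_state();print(s["ee_pos"],s["force"],s["joints"])
E
```

```text
[688.90231438  16.70003916 218.45334321] [ 0.55739108 -0.2095037   0.46426922] [-1.45375376e-01  7.07317305e-01  9.38249405e-01  8.46729952e-05
  1.49383000e+00 -1.40758993e-01]
```

View pics/s1.png

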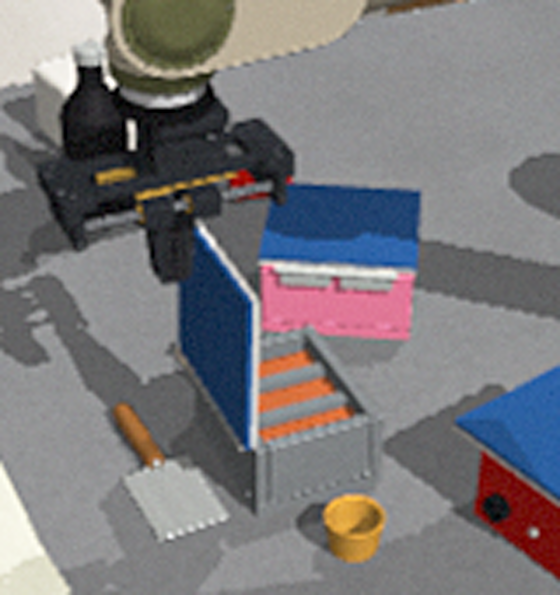

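The hand is behind the lid (crop (170,260)), clear of it, with the knife well below. I lower the fingers and begin the push.

{"op": "servo_tool", "data": {
  "dp": [
    [0, 0, -15],
    [0, 0, -14],
    [-5, 0, 0],
    [-5, 0, 0],
    [-4, 0, 0],
    [-4, 0, 0],
    [-4, 0, 0],
    [-4, 0, 0],
    [-4, 0, 0],
    [-4, 0, 0],
    [0, 0, 0]
  ],
  "delta_rot": [
    [0, 0, 0],
    [0, 0, 0],
    [0, 0, 0],
    [0, 0, 0],
    [0, 0, 0],
    [0, 0, 0],
    [0, 0, 0],
    [0, 0, 0],
    [0, 0, 0],
    [0, 0, 0],
    [0, 0, 0]
  ]
}}

```text
clock: 3.55
ee_pos: [654.2, 16.3, 187.7]
ee_rot: [-3.141, 0.0, 1.566]
force: [0.0, 0.0, 0.1]
gripper_width: 0.006
grip_force: 0.0
```

```bash
cat > lid.py <<'E'
from h import *
import sys
# lid angle from scene: blue skin's near-side (y=+93) free corner = lowest-right... use top view: front-most free edge of liner/blue
def shot(tag):
    for n,(r,c,f) in {"scene":((120,260),(190,300),3.5),"top":((130,230),(190,310),3.2)}.items():
        im=robot.camera(n);cv2.imwrite(f"pics/{tag}_{n}.png",im)
    a=cv2.imread(f"pics/{tag}_scene.png")[120:260,190:300];b=cv2.imread(f"pics/{tag}_top.png")[130:230,190:310]
    a=cv2.resize(a,None,fx=3.5,fy=3.5,interpolation=cv2.INTER_CUBIC);b=cv2.resize(b,None,fx=3.3,fy=3.3,interpolation=cv2.INTER_CUBIC)
    c=np.zeros((490,a.shape[1]+b.shape[1],3),np.uint8);c[:a.shape[0],:a.shape[1]]=a;c[:b.shape[0],a.shape[1]:]=b
    cv2.imwrite(f"pics/{tag}.png",c)
    ex=np.array([np.cos(-.012),np.sin(-.012),0]);ey=np.array([-ex[1],ex[0],0]);H=np.array([650,15,77.])
    for A in np.arange(0,1.6,.1):
        n=np.array([0,0,1.])*np.cos(A)+ex*np.sin(A);E=H-152*np.cos(A)*ex+[0,0,152*np.sin(A)]+10*n
        print(round(A,2),"L corner",((proj("scene",E+78*ey)-[190,120])*3.5).round(),((proj("top",E+78*ey)-[190,130])*3.3+[385,0]).round())
    s=robot.get_state();print(s["clock"],s["ee_pos"].round(1),s["force"].round(2))
shot(sys.argv[1])
E
python3 lid.py s2
```

```text
0.0 L corner [342. 291.] [469. 306.]
0.1 L corner [341. 277.] [468. 304.]
0.2 L corner [339. 265.] [467. 299.]
0.3 L corner [335. 252.] [465. 293.]
0.4 L corner [329. 241.] [464. 284.]
0.5 L corner [322. 230.] [463. 274.]
0.6 L corner [313. 220.] [462. 262.]
0.7 L corner [303. 212.] [461. 248.]
0.8 L corner [292. 204.] [461. 233.]
0.9 L corner [279. 198.] [460. 216.]
1.0 L corner [264. 194.] [460. 198.]
1.1 L corner [249. 191.] [460. 179.]
1.2 L corner [233. 189.] [460. 159.]
1.3 L corner [216. 190.] [461. 139.]
1.4 L corner [198. 192.] [461. 118.]
1.5 L corner [180. 195.] [462.  98.]
3.65 [654.5  16.3 187.6] [ 0.22  0.6  -0.05]
```

View pics/s2.png

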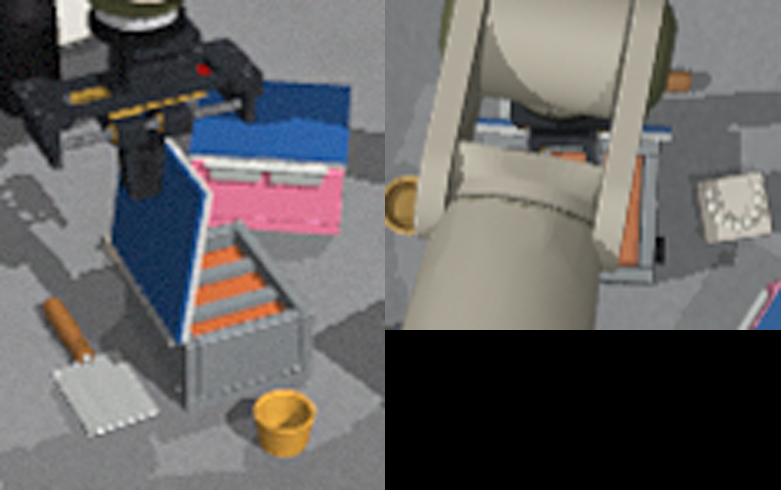

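The lid's near corner is at crop (208,192), so a is about 1.35, which matches the finger position. I push on to about 1.2, then lift, go over it and tilt the hand.

{"op": "servo_tool", "data": {
  "dp": [
    [-4, 0, 0],
    [-4, 0, 0],
    [-4, 0, 0],
    [-4, 0, 0],
    [-4, 0, 0],
    [0, 0, 20],
    [0, 0, 30],
    [0, 0, 20],
    [-35, 0, 0],
    [-35, 0, 0],
    [-35, 0, 0],
    [-30, 0, 0]
  ],
  "delta_rot": [
    [0, 0, 0],
    [0, 0, 0],
    [0, 0, 0],
    [0, 0, 0],
    [0, 0, 0],
    [0, 0, 0],
    [0, 0, 0],
    [0, 0, 0],
    [0, -0.1, 0],
    [0, -0.14, 0],
    [0, -0.14, 0],
    [0, -0.14, 0]
  ]
}}

```text
clock: 4.85
ee_pos: [501.1, 16.4, 258.1]
ee_rot: [2.627, -0.001, 1.566]
force: [1.1, -0.3, 1.8]
gripper_width: -0.002
grip_force: 0.0
```

```bash
python3 lid.py s3 | tail -1
```

```text
4.95 [494.9  18.1 253.1] [ 0.24 -0.42  0.  ]
```

View pics/s3.png

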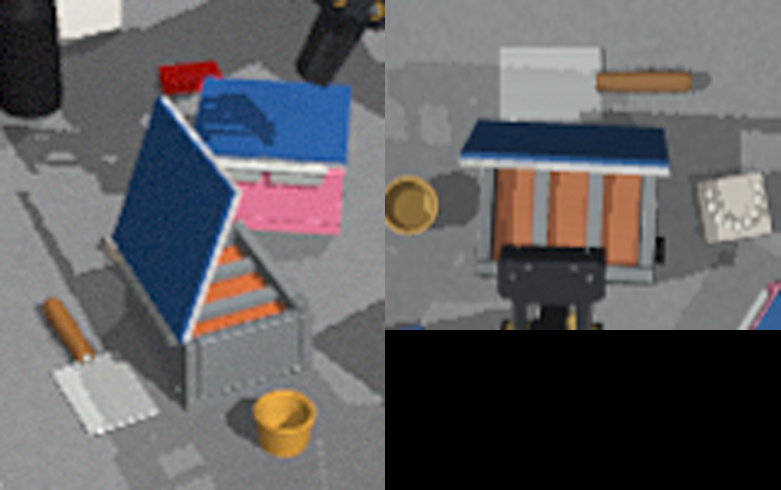

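The near corner is at (238,189), so a is about 1.17 and the lid is sinking slowly with the hand free in front. I bring the finger down and under it, with contact due at about 0.9 rad.

{"op": "servo_tool", "data": {
  "dp": [
    [0, 0, -40],
    [0, 0, -30],
    [10, 0, -17],
    [20, 0, 0],
    [20, 0, 0],
    [12, 0, 0],
    [0, 0, 0]
  ],
  "delta_rot": [
    [0, -0.14, 0],
    [0, -0.13, 0],
    [0, 0, 0],
    [0, 0, 0],
    [0, 0, 0],
    [0, 0, 0],
    [0, 0, 0]
  ]
}}

```text
clock: 5.65
ee_pos: [570.6, 23.7, 194.9]
ee_rot: [2.448, -0.024, 1.596]
force: [-0.0, 1.0, -0.1]
gripper_width: 0.008
grip_force: 0.0
```

```bash
python3 lid.py s4 | tail -1
```

```text
5.75 [569.2  23.8 194.6] [-0.38  0.64  0.02]
```

View pics/s4.png

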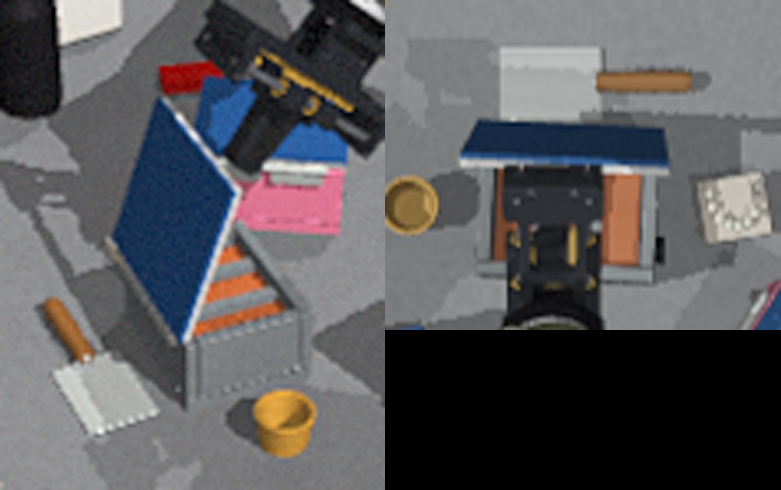

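The finger stopped higher than commanded (z 195) because of the speed limit. The lid's near corner is at (240,188), about 1.16 rad, and not touching yet. I drop the finger to the planned catch height and wait for the lid.

{"op": "servo_tool", "data": {
  "dp": [
    [-8, -2, -8],
    [0, -3, -10],
    [0, -2, -10],
    [0, 0, 0]
  ],
  "delta_rot": [
    [0, -0.03, -0.02],
    [0, -0.03, 0],
    [0, -0.03, 0],
    [0, 0, 0]
  ]
}}

```text
clock: 6.15
ee_pos: [560.5, 17.7, 168.1]
ee_rot: [2.366, -0.025, 1.578]
force: [0.8, 0.4, 0.9]
gripper_width: 0.008
grip_force: 0.0
```

```bash
cat > ang.py <<'E'
from h import *
# near free corner of skin in the scene view: matched against hinge geometry by blue mask extreme along the near edge
def corner(im):
    hsv=cv2.cvtColor(im,cv2.COLOR_BGR2HSV);m=cv2.inRange(hsv,(100,120,40),(125,255,255))
    # blob containing lid root (pixel about 232,200)
    _,L=cv2.connectedComponents(m);l=L[195,235];ys,xs=np.where(L==l);i=np.argmax(xs+0.0*ys)
    return xs[i],ys[i],len(xs)
u,v,k=corner(robot.camera("scene"))
ex=np.array([np.cos(-.012),np.sin(-.012),0]);ey=np.array([-ex[1],ex[0],0]);H=np.array([650,15,77.])
A=np.arange(0,1.5,.01);d=[]
for a in A:
    n=np.array([0,0,1.])*np.cos(a)+ex*np.sin(a);d.append(np.linalg.norm(proj("scene",H-152*np.cos(a)*ex+[0,0,152*np.sin(a)]+10*n+78*ey)-[u,v]))
s=robot.get_state();print(u,v,k,"a",A[np.argmin(d)].round(2),"err",min(d).round(1),s["clock"],s["ee_pos"].round(1),s["ee_rot"].round(3),s["force"].round(2))
E
python3 ang.py
```

```text
256 174 1264 a 1.21 err 0.1 6.2 [561.   17.7 168.9] [ 2.365 -0.025  1.578] [0.2  0.19 0.54]
```

{"op": "servo_tool", "data": {
  "dp": [
    [0, 0, 0],
    [0, 0, 0],
    [0, 0, 0],
    [0, 0, 0],
    [0, 0, 0],
    [0, 0, 0],
    [0, 0, 0],
    [0, 0, 0]
  ],
  "delta_rot": [
    [0, 0, 0],
    [0, 0, 0],
    [0, 0, 0],
    [0, 0, 0],
    [0, 0, 0],
    [0, 0, 0],
    [0, 0, 0],
    [0, 0, 0]
  ]
}}

```text
clock: 7.0
ee_pos: [561.6, 17.7, 169.1]
ee_rot: [2.364, -0.024, 1.579]
force: [-0.2, 0.1, 0.3]
gripper_width: 0.003
grip_force: 0.0
```

```bash
python3 ang.py
```

```text
256 174 1265 a 1.21 err 0.1 7.05 [561.6  17.7 169.1] [ 2.364 -0.024  1.579] [-1.38  0.41  0.02]
```

```bash
python3 - <<'E'
import cv2,numpy as np
for f in ("s3_scene","s4_scene"):
    im=cv2.imread(f"pics/{f}.png");hsv=cv2.cvtColor(im,cv2.COLOR_BGR2HSV);m=cv2.inRange(hsv,(100,120,40),(125,255,255))
    _,L=cv2.connectedComponents(m);ys,xs=np.where(L==L[195,235]);i=np.argmax(xs);print(f,xs[i],ys[i],len(xs))
from h import *
cv2.imwrite("pics/s5.png",cv2.resize(robot.camera("scene")[90:250,190:330],None,fx=4,fy=3.7,interpolation=cv2.INTER_CUBIC))
E
```

```text
s3_scene 256 174 1261
s4_scene 256 174 1266
```

View pics/s5.png

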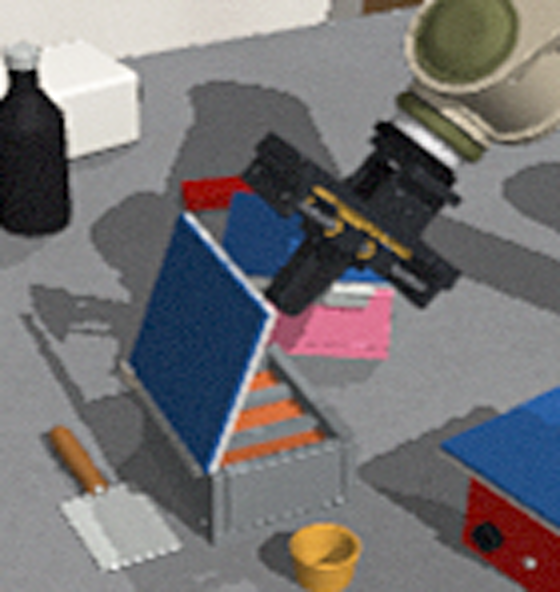

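The lid stands still at about 1.18 rad and the hand is clear of it, so it was not tipped far enough and must be pushed further from behind. I go back over it.

{"op": "servo_tool", "data": {
  "dp": [
    [-40, 0, 0],
    [-40, 0, 0],
    [0, 0, 35],
    [0, 0, 35],
    [0, 0, 25],
    [35, 0, 0],
    [40, 0, 0],
    [40, 0, 0],
    [40, 0, 0],
    [12, 0, 0],
    [0, 0, 0]
  ],
  "delta_rot": [
    [0, 0, 0],
    [0, 0, 0],
    [0, 0, 0],
    [0, 0, 0],
    [0, 0, 0],
    [0, 0.1, 0],
    [0, 0.12, 0],
    [0, 0.12, 0],
    [0, 0.12, 0],
    [0, 0.02, 0],
    [0, 0, 0]
  ]
}}

```text
clock: 8.2
ee_pos: [644.5, 19.9, 245.1]
ee_rot: [2.82, -0.036, 1.573]
force: [-0.9, 1.0, -0.6]
gripper_width: 0.002
grip_force: 0.0
```

```bash
python3 ang.py
```

```text
256 174 1194 a 1.21 err 0.1 8.25 [643.1  20.  245.5] [ 2.819 -0.036  1.573] [ 0.17  1.7  -0.25]
```

{"op": "servo_tool", "data": {
  "dp": [
    [3, 0, -20],
    [0, 0, -20],
    [-6, 0, 0],
    [-6, 0, 0],
    [-4, 0, 0],
    [-4, 0, 0],
    [-3, 0, 0],
    [-3, 0, 0],
    [-3, 0, 0],
    [0, 0, 0]
  ],
  "delta_rot": [
    [0, 0, 0],
    [0, 0, 0],
    [0, 0, 0],
    [0, 0, 0],
    [0, 0, 0],
    [0, 0, 0],
    [0, 0, 0],
    [0, 0, 0],
    [0, 0, 0],
    [0, 0, 0]
  ]
}}

```text
clock: 9.25
ee_pos: [616.8, 19.9, 206.6]
ee_rot: [2.818, -0.036, 1.573]
force: [0.4, -0.2, 0.5]
gripper_width: 0.004
grip_force: 0.0
```

```bash
python3 ang.py
```

```text
260 174 1224 a 1.13 err 0.4 9.3 [617.   19.9 206.6] [ 2.818 -0.036  1.573] [ 1.32 -0.19 -0.41]
```

{"op": "servo_tool", "data": {
  "dp": [
    [0, 0, 0],
    [0, 0, 0],
    [0, 0, 0]
  ],
  "delta_rot": [
    [0, 0, 0],
    [0, 0, 0],
    [0, 0, 0]
  ]
}}

```text
clock: 9.6
ee_pos: [617.1, 19.9, 206.5]
ee_rot: [2.818, -0.036, 1.573]
force: [-0.2, -0.2, 0.2]
gripper_width: 0.0
grip_force: 0.0
```

```bash
python3 ang.py
```

```text
262 175 1239 a 1.08 err 0.3 9.65 [617.1  19.9 206.5] [ 2.818 -0.036  1.573] [ 0.24 -0.35 -1.01]
```

The lid is now sinking by itself, from 1.13 to 1.08 rad in 0.35 s. I go over the top and underneath.

{"op": "servo_tool", "data": {
  "dp": [
    [0, 0, 20],
    [-5, 0, 16],
    [-40, 0, 0],
    [-45, 0, 0],
    [-45, 0, -10],
    [0, 0, -30],
    [0, -2, -35],
    [10, -2, -20]
  ],
  "delta_rot": [
    [0, 0, 0],
    [0, 0, 0],
    [0, -0.12, 0],
    [0, -0.13, 0],
    [0, -0.13, 0],
    [0, -0.05, 0],
    [0, -0.03, 0],
    [0, 0, 0]
  ]
}}

```text
clock: 10.45
ee_pos: [503.8, 20.1, 167.4]
ee_rot: [2.397, -0.043, 1.602]
force: [1.7, -0.2, -0.0]
gripper_width: 0.005
grip_force: 0.0
```

```bash
python3 ang.py
```

```text
266 175 1488 a 0.99 err 0.5 10.5 [504.4  19.8 164.8] [ 2.401 -0.044  1.601] [-1.67  2.21 -2.78]
```

{"op": "servo_tool", "data": {
  "dp": [
    [15, 0, -6],
    [20, -2, -2],
    [10, 0, 0],
    [0, 0, 0],
    [0, 0, 0]
  ],
  "delta_rot": [
    [0, 0, -0.02],
    [0, 0, 0],
    [0, 0, 0],
    [0, 0, 0],
    [0, 0, 0]
  ]
}}

```text
clock: 11.0
ee_pos: [549.4, 18.4, 160.2]
ee_rot: [2.398, -0.044, 1.583]
force: [0.7, -0.3, -0.1]
gripper_width: 0.002
grip_force: 0.0
```

```bash
python3 ang.py
```

```text
270 176 1822 a 0.9 err 0.8 11.05 [549.3  18.4 160.2] [ 2.398 -0.044  1.583] [ 0.36  0.2  -0.15]
```

{"op": "servo_tool", "data": {
  "dp": [
    [0, 0, 0],
    [0, 0, 0],
    [0, 0, 0],
    [0, 0, 0],
    [0, 0, 0]
  ],
  "delta_rot": [
    [0, 0, 0],
    [0, 0, 0],
    [0, 0, 0],
    [0, 0, 0],
    [0, 0, 0]
  ]
}}

```text
clock: 11.55
ee_pos: [549.6, 18.3, 159.9]
ee_rot: [2.398, -0.044, 1.583]
force: [-1.3, -0.2, -0.6]
gripper_width: 0.004
grip_force: 0.4
```

```bash
python3 ang.py
```

```text
274 179 1893 a 0.78 err 0.2 11.6 [549.6  18.3 159.9] [ 2.398 -0.044  1.583] [-1.05 -1.23 -0.02]
```

{"op": "servo_tool", "data": {
  "dp": [
    [0, 0, 0],
    [0, 0, 0],
    [0, 0, 0]
  ],
  "delta_rot": [
    [0, 0, 0],
    [0, 0, 0],
    [0, 0, 0]
  ]
}}

```text
clock: 11.9
ee_pos: [549.7, 18.2, 159.9]
ee_rot: [2.398, -0.044, 1.583]
force: [-2.1, -0.6, 0.8]
gripper_width: 0.005
grip_force: 0.6
```

```bash
python3 ang.py
```

```text
274 179 1895 a 0.78 err 0.2 11.95 [549.7  18.3 159.9] [ 2.398 -0.044  1.583] [-1.61  0.09  0.33]
```

Caught: the lid rests still on the finger at about 0.78 rad. I lower along its arc.

{"op": "servo_tool", "data": {
  "dp": [
    [-2.1, 0, -2.2],
    [-2.1, 0, -2.2],
    [-2.1, 0, -2.2],
    [-2.1, 0, -2.2],
    [-2.1, 0, -2.2],
    [-2.1, 0, -2.2],
    [-1.8, 0, -2.5],
    [-1.8, 0, -2.5],
    [-1.8, 0, -2.5],
    [-1.8, 0, -2.5],
    [-1.8, 0, -2.5],
    [-1.8, 0, -2.5]
  ],
  "delta_rot": [
    [0, 0, 0],
    [0, 0, 0],
    [0, 0, 0],
    [0, 0, 0],
    [0, 0, 0],
    [0, 0, 0],
    [0, 0, 0],
    [0, 0, 0],
    [0, 0, 0],
    [0, 0, 0],
    [0, 0, 0],
    [0, 0, 0]
  ]
}}

```text
clock: 13.15
ee_pos: [526.1, 18.2, 131.5]
ee_rot: [2.398, -0.044, 1.583]
force: [0.4, -0.5, -0.6]
gripper_width: 0.003
grip_force: 0.2
```

```bash
python3 ang.py
```

```text
281 184 2141 a 0.55 err 0.4 13.2 [525.7  18.3 131.1] [ 2.399 -0.044  1.583] [-0.95  0.36 -0.46]
```

{"op": "servo_tool", "data": {
  "dp": [
    [-1.7, 0, -3.1],
    [-1.7, 0, -3.1],
    [-1.7, 0, -3.1],
    [-1.6, 0, -3.2],
    [-1.6, 0, -3.2],
    [-1.6, 0, -3.2],
    [-1.3, 0, -3.3],
    [-1.3, 0, -3.3],
    [-1.2, 0, -3.3],
    [-1.2, 0, -3.3],
    [-1.0, 0, -3.4],
    [-1.0, 0, -3.4]
  ],
  "delta_rot": [
    [0, 0, 0],
    [0, 0, 0],
    [0, 0, 0],
    [0, 0, 0],
    [0, 0, 0],
    [0, 0, 0],
    [0, 0, 0],
    [0, 0, 0],
    [0, 0, 0],
    [0, 0, 0],
    [0, 0, 0],
    [0, 0, 0]
  ]
}}

```text
clock: 14.4
ee_pos: [509.1, 18.2, 92.6]
ee_rot: [2.398, -0.043, 1.582]
force: [-2.8, 0.1, 0.4]
gripper_width: 0.005
grip_force: 0.8
```

```bash
python3 ang.py
```

```text
286 192 1656 a 0.3 err 0.4 14.45 [508.8  18.3  92. ] [ 2.399 -0.044  1.582] [-1.67  0.79 -1.19]
```

{"op": "servo_tool", "data": {
  "dp": [
    [-1, 0, -3.3],
    [-1, 0, -3.3],
    [-0.9, 0, -3.3],
    [-0.8, 0, -3.3],
    [-0.7, 0, -3.2],
    [-0.6, 0, -3],
    [-0.5, 0, -3],
    [-0.4, 0, -2.8],
    [-0.3, 0, -2.6],
    [-0.2, 0, -2.4],
    [-0.2, 0, -2.2],
    [-0.2, 0, -2]
  ],
  "delta_rot": [
    [0, 0, 0],
    [0, 0, 0],
    [0, 0, 0],
    [0, 0, 0],
    [0, 0, 0],
    [0, 0, 0],
    [0, 0, 0],
    [0, 0, 0],
    [0, 0, 0],
    [0, 0, 0],
    [0, 0, 0],
    [0, 0, 0]
  ]
}}

```text
clock: 15.65
ee_pos: [502.5, 18.3, 58.2]
ee_rot: [2.398, -0.044, 1.583]
force: [-2.3, 0.8, -0.1]
gripper_width: 0.005
grip_force: 0.9
```

```bash
python3 ang.py
```

```text
288 200 1527 a 0.08 err 0.5 15.7 [502.4  18.3  58. ] [ 2.398 -0.044  1.583] [-1.21  1.79 -1.61]
```

{"op": "servo_tool", "data": {
  "dp": [
    [-0.2, 0, -1.8],
    [-0.2, 0, -1.6],
    [0, 0, -1.6],
    [0, 0, -1.5],
    [0, 0, -1.5],
    [0, 0, -1.5],
    [0, 0, -1.5],
    [0, 0, -1.5],
    [0, 0, -1.5],
    [0, 0, -1.5],
    [0, 0, 0]
  ],
  "delta_rot": [
    [0, 0, 0],
    [0, 0, 0],
    [0, 0, 0],
    [0, 0, 0],
    [0, 0, 0],
    [0, 0, 0],
    [0, 0, 0],
    [0, 0, 0],
    [0, 0, 0],
    [0, 0, 0],
    [0, 0, 0]
  ]
}}

```text
clock: 16.8
ee_pos: [502.5, 18.1, 43.0]
ee_rot: [2.397, -0.044, 1.583]
force: [0.1, 0.6, -0.1]
gripper_width: 0.01
grip_force: 0.0
```

```bash
python3 ang.py
```

```text
288 203 1461 a 0.0 err 0.4 16.85 [502.4  18.2  43.1] [ 2.397 -0.044  1.583] [ 0.81 -0.21  0.14]
```

The lid is shut (a is 0.0) and the finger is unloaded. I withdraw towards the robot, then up.

{"op": "servo_tool", "data": {
  "dp": [
    [-3, 0, -2],
    [-5, 0, 0],
    [-12, 0, 0],
    [-20, 0, 0],
    [-20, 0, 0],
    [-15, 0, 10],
    [0, 0, 30],
    [0, 0, 30],
    [0, 0, 30],
    [0, 0, 20],
    [0, 0, 0],
    [0, 0, 0]
  ],
  "delta_rot": [
    [0, 0, 0],
    [0, 0, 0],
    [0, 0, 0],
    [0, 0, 0],
    [0, 0, 0],
    [0, 0, 0],
    [0, 0, 0],
    [0, 0, 0],
    [0, 0, 0],
    [0, 0, 0],
    [0, 0, 0],
    [0, 0, 0]
  ]
}}

```text
clock: 18.05
ee_pos: [428.4, 22.0, 128.5]
ee_rot: [2.395, -0.057, 1.594]
force: [0.6, 0.3, 0.1]
gripper_width: 0.007
grip_force: 0.0
```

```bash
python3 lid.py s9|tail -1; python3 ang.py
```

```text
18.15 [428.2  22.1 127.8] [-0.53 -0.36 -0.02]
288 203 1451 a 0.0 err 0.4 18.2 [428.2  22.1 127.7] [ 2.397 -0.058  1.593] [-0.37 -0.08  0.  ]
```

View pics/s9.png

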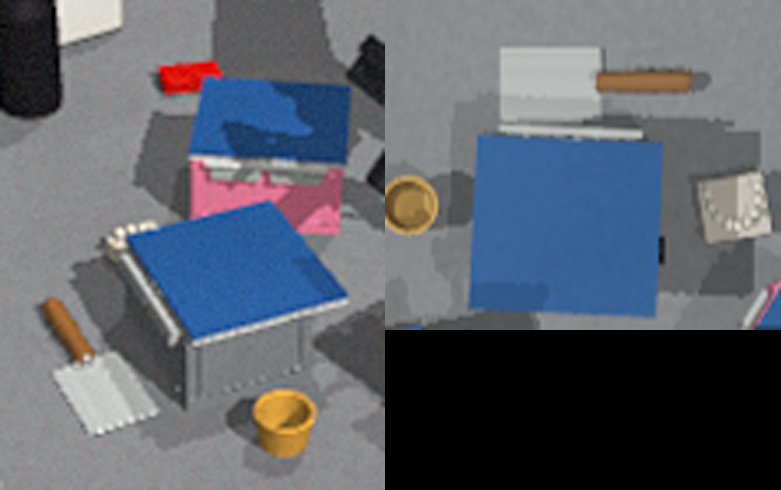

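The lid is level and shut: its near corner is at crop (345,297) and the top view shows the full blue plate. The tin, knife and model have not moved, and the hand is clear.

```bash
python3 -c "
from cell import robot
print(robot.sign_off())"
```

```text
the job is handed in; nothing more can be done
None
```

The wax pot is shut and handed in at about 18 s. The first push, to about 1.18 rad, left the lid standing, so I pushed it again from behind until it sank by itself. I caught it on the finger at about 0.8 rad and lowered it gently until shut. The hand is clear, and the pot, tin, knife and model look unmoved in the last picture.

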